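# Hold an egg-rack rail square in the drilling jig

### The job

Take the longer of the two L-section wooden rails out of the grey tub and lay it flat leg down on the board of the drilling jig, with its upright leg along the fence and its end against the stop block. Then push slantwise on it with the fingers so that the rail is pressed firmly both back against the fence and down on the board, flush and square, and finish while still holding that push: do not let go. Leave the other parts in the tub and do not disturb the things standing around.

Things in the scene. Friction and masses are not known exactly. Their poses are not given: they have to be found in the camera images.
- rail: the longer wooden L-section rail, the one to take, about 90 g: 120 mm long (y), 44 mm wide (x), 50 mm high. Flat leg underneath, 12 mm thick; upright leg 12 mm thick at the +x edge (x = +10 to +22 mm), up to z = 50; the flat leg's top from x = -22 to +10 mm is free. Origin: centre of the underside. Lies flat leg down in the tub, within 0.75 rad of its heading in the jig
- rail_corner (a point): point on the rail at its bottom outer corner: x = +22, y = -60, z = 0 mm in the rail's frame (the corner that goes into the jig's corner)
- jig: drilling jig fixed on the table: plywood board with a fence along its far (+x) side and a stop block at its right-hand (-y) end. Origin on the table under the board's middle, z up. Board 170 mm (x) by 240 mm (y), top 16 mm above the table. Stop block: dark wood, x from -5 to +50 mm, 26 mm thick, working face at y = -80 mm facing +y, top 44 mm above the table
- jig_corner (a point): point where board top, fence face and stop face meet: x = +50, y = -80, z = +16 mm in the jig's frame, with the jig's axes. Seated, the rail's corner lies here and the axes of rail and jig agree
- board: the jig's board, alone; origin at the middle of its underside, 12 mm thick, rigid
- fence: the jig's fence, rigid: dark wooden bar along y, 240 mm long, 24 mm thick; working face at x = +50 mm facing -x (towards the robot), top 56 mm above the table. Same origin and axes as the jig
- tub: grey open tub fixed on the table, 230 mm (x) by 330 mm (y) by 50 mm high, walls and floor 5 mm; origin at the centre of its underside. Four long wooden parts lie in it, in two rows of two, in any order, all lying roughly along the tub's y, not touching one another, with two small plugs between the rows
- short_rail: a rail of the same L section, but 70 mm long; origin at the centre of its underside. Stays in the tub
- strip: wooden square strip 20 x 125 x 20 mm, in the tub, stays there; origin at the centre of its underside
- slat: flat wooden slat 38 x 120 x 10 mm, in the tub, stays there; origin at the centre of its underside
- plug0: small wooden dowel plug, 16 mm across, 10 mm high, lying flat between the rows in the tub, stays there; origin at the centre of its underside
- plug1: second plug, the same as plug0
- amber: amber glass bottle, 72 mm across, 170 mm high, far left on the table; leave alone. Origin: centre of its underside
- dish: shallow round glass dish, 80 mm across, 18 mm high, beyond the jig; leave alone. Origin: centre of its underside
- cap: white jar cap, 52 mm across, 20 mm high, at the far side, beyond the tub; leave alone. Origin: centre of its underside
- cylinder: glass measuring cylinder, 150 mm high, foot 60 mm across, far right on the table; leave alone. Origin: centre of its underside
- jar: white jar, 64 mm across, 100 mm high, far right on the table; leave alone. Origin: centre of its underside
Mind the look-alikes: they are no part of the job. What is shaped like the rail but pink or red is not meant.

How it is judged:
On the way, in this order (a step that is already met when the one before it is completed fails the run):
1. the long rail is lifted clear of the tub (height (world z) of rail above 0.07 m), for 0.2 s.
2. the long rail lies flush against fence, stop and board (x of rail_corner in the frame of jig_corner between -0.003 and 0.002 m and y of rail_corner in the frame of jig_corner between -0.002 and 0.003 m and z of rail_corner in the frame of jig_corner between -0.002 and 0.0025 m and angle between the y axis of rail and the y axis of jig, either way round below 0.03 rad and angle between rail's own z axis and vertical below 0.03 rad), for 0.2 s.
At the end, for the whole second after the job is handed in: Rail flat leg down, its corner within 2 to 3 mm of the jig's corner on each axis, turned and tilted less than 0.03 rad, still; fingers push it with over 4 N, it presses the fence with over 3 N and the board with over 5 N, through the last second (all of step 2 and contact force between rail and fence above 3 N and contact force between rail and board above 5 N and contact force between the fingers and rail above 4 N and linear speed of rail below 0.01 m/s); the arm keeps its last pose, push and grip.
It fails at once if another part is taken out of the tub ((z of short_rail in the frame of tub above 0.045 m or x of short_rail in the frame of tub above 0.115 m or x of short_rail in the frame of tub below -0.115 m or y of short_rail in the frame of tub above 0.165 m or y of short_rail in the frame of tub below -0.165 m) or (z of strip in the frame of tub above 0.045 m or x of strip in the frame of tub above 0.115 m or x of strip in the frame of tub below -0.115 m or y of strip in the frame of tub above 0.165 m or y of strip in the frame of tub below -0.165 m) or (z of slat in the frame of tub above 0.045 m or x of slat in the frame of tub above 0.115 m or x of slat in the frame of tub below -0.115 m or y of slat in the frame of tub above 0.165 m or y of slat in the frame of tub below -0.165 m) or (z of plug0 in the frame of tub above 0.045 m or x of plug0 in the frame of tub above 0.115 m or x of plug0 in the frame of tub below -0.115 m or y of plug0 in the frame of tub above 0.165 m or y of plug0 in the frame of tub below -0.165 m) or (z of plug1 in the frame of tub above 0.045 m or x of plug1 in the frame of tub above 0.115 m or x of plug1 in the frame of tub below -0.115 m or y of plug1 in the frame of tub above 0.165 m or y of plug1 in the frame of tub below -0.165 m)).
It fails at once if a bottle, jar, cylinder, dish or cap is shifted by more than 25 mm or tipped (distance of any of amber, dish, cap, cylinder, jar from where it was at the start of the episode above 0.025 m or angle between any of amber, dish, cap, cylinder, jar's own z axis and vertical above 0.5 rad).
It also fails if it takes over 56 s, if anything falls off the work surface, if the arm or the gripper's body presses on something with over 40 N, if the wrist force passes 120 N, or if a joint passes its speed limit or range.

### The arm

A 6-joint arm with a two-finger parallel gripper is mounted at the origin on the work surface. World frame = base frame: x ahead of the robot, y to its left, z up, the work surface at z = 0. Lengths are in m, angles in rad, forces in N, time in s.
With the tool pointing down it reaches from about 0.425 to 0.925 m from the base axis. Payload 12.5 kg.
Tool frame: the origin (TCP) lies between the finger pads; the fingertips stand 19 mm ahead of it and the grasp point (between the pads) is the TCP; z points along the fingers, y is the line along which they close (so a half turn about z gives the same grasp; the last joint's range is limited). The gripper opens to 85 mm and grips with 20 to 120 N. Pads are 22 mm wide; open, the fingers measure 114 mm over their backs; the gripper's body (76 mm by 85 mm) begins 54 mm behind the grasp point. The pads swing forward as they close: fully open they stand 13 mm farther back than shut.
Start: joints at [1.234, 0.491, 1.559, -0, 1.092, -0.106], TCP at [0.143, 0.608, 0.215] pointing down, gripper open.
Joint ranges: [-3.1, 3.1], [-0.84, 2.19], [0.05, 2.79], [-1.13, 4.28], [0.06, 2.93], [-2.69, 2.69]. Speed limits (rad/s): [2.22, 2.22, 2.79, 3.14, 3.14, 3.14].

### API

Orientations are given as [roll, pitch, yaw] about the fixed x, y, z axes, in that order (R = Rz(yaw) Ry(pitch) Rx(roll)).
In Python, from bench import env gives the robot as it stands.
- The arm moves only by the tool carry_out, never from a script. Its argument "targets" is a list that holds one entry, the list of rows, each a list of 5 numbers: the shift along the tool's x, y, z in units of 0.25 m (1.0 is 0.25 m), then the turn about the tool's z in units of pi rad (1.0 is pi rad), then the closure, from 0 (fully open) to 1 (shut). In form: [[[x, y, z, turn, grip], ...]]. A call has 1 to 12 rows; each row is the pose to reach, as a shift and turn from the pose commanded when the call began, along the tool's axes at that moment, turning the shorter way round; what a row does not reach only later rows make up. A row lasts 1/12 s, in which the tool goes at most 41.7 mm and 7.16 degrees, less where a joint would pass 70% of its speed; a pose out of reach is approached as far as the arm can. A call with a number of a shift or a turn outside -1 to 1 is refused whole. A call with a gripper value outside its range is refused whole. The fingers move at their own pace and stop on an object; the grip force is fixed at half the most. Time passes only in rows, so rows that repeat a pose let the fingers close. It gives the time, the measured TCP pose, the force, the opening and the grip force at its end, in the units of the state.
- env.get_obs(): the state, without advancing time (a new reading comes with each control period).
- env.get_image(name): name is "scene" or "top" or "wrist"; returns a dict with "frame" (400x640x3 uint8, blue, green, red), "range_z" (400x640 float32, m along the optical axis (not along the pixel's ray), 0 where there is no reading), "vfov" (degrees; the focal length in pixels is half the picture's height over the tangent of half this angle, whatever the lens; pixels are square), "cx", "cy" (the principal point, pixels), "D" ([k1, k2, p1, p2, k3] as OpenCV has them; the pictures are not rectified), "extrinsics" (4x4, takes a point from world to camera coordinates); the wrist camera has in their place "T_tool_cam" (4x4, takes a point from camera to tool coordinates, whose origin is the TCP and whose axes are the flange's). Camera axes: x right, y down, z forward; pixel columns grow to the right and rows downward; lengths in m; the calibration is good to about 2 mm. A picture is of the moment at which its call begins: read the wrist's pose just before it.
- env.job_done(): hands the job in; it is judged then, once.
The state is a dict: "time_s": time; "joint_positions": joint angles; "dq": joint speeds; "tau": joint torques, N m; "position": TCP position; "eef_rot": TCP orientation; "wrist_force": force on the tool from outside, world axes, zero at the start; "moment": the same for the moment, N m; "grip_width": finger opening in m; "grasp_force": force on a finger pad.
Only numpy, scipy, OpenCV 4.12 (cv2) and the standard library are available. Lean on these libraries where they do the work, as an engineer would, in place of code of your own. Each camera call takes 0.05 s, during which the arm holds its last target. There are 200 camera calls.

## Working session

There is one attempt and no reset: what is moved stays moved. The work goes in short steps, Python scripts to look and compute and a tool call to move; the robot and the scene stay as the last step left them, time stands still between calls to the robot, and variables do not carry over. Pictures are saved under pics/ and viewed, at most 10 in all, crops included, and the job is handed in when it is done.

Besides the shell and the picture viewer there is one more tool, called by a JSON object that holds its "api" and its "payload", one argument or row to a line. carry_out: Moves the arm, as the interface text tells. Its arguments: {"type":"object","properties":{"targets":{"type":"array","items":{"type":"array","items":{"type":"array","items":{"type":"number","minimum":-1,"maximum":1}}}}},"required":["targets"]}

```bash
ls; mkdir -p pics
cat > h.py <<'E'
import numpy as np, cv2
from bench import env
def cam(name):
    im=env.get_image(name); f=200/np.tan(np.radians(im["vfov"])/2)
    K=np.array([[f,0,im["cx"]],[0,f,im["cy"]],[0,0,1]]); return im,K
def w2c(im): return np.array(im["extrinsics"])
def cloud(im,K,T=None):
    """world points per pixel (400x640x3) from depth; T = cam->world"""
    if T is None: T=np.linalg.inv(w2c(im))
    v,u=np.mgrid[0:400,0:640]; p=np.stack([u,v],-1).reshape(-1,1,2).astype(float)
    n=cv2.undistortPoints(p,K,np.array(im["D"],float)).reshape(400,640,2)
    z=im["range_z"]; c=np.dstack([n[...,0]*z,n[...,1]*z,z])
    P=c@T[:3,:3].T+T[:3,3]; P[z==0]=np.nan; return P
E
python3 - <<'E'
from h import *
o=env.get_obs(); print({k:np.round(v,4) for k,v in o.items()})
for n in ("scene","top"):
    im,K=cam(n); cv2.imwrite(f"pics/{n}0.png",im["frame"]); np.savez(f"{n}0.npz",P=cloud(im,K),f=im["frame"]); print(n,im["vfov"],np.round(np.linalg.inv(w2c(im))[:3,3],3),im["D"])
E
```

```text
pics
{'time_s': np.float64(0.0), 'joint_positions': array([ 1.2344,  0.4916,  1.5595,  0.    ,  1.0917, -0.1056]), 'dq': array([-0.0013,  0.0007, -0.0009, -0.0013,  0.    ,  0.0006]), 'tau': array([ 1.10000e-03, -6.18466e+01, -2.61588e+01,  0.00000e+00,
        4.10000e-03,  0.00000e+00]), 'position': array([0.1429, 0.6082, 0.2146]), 'eef_rot': array([-3.1405e+00, -1.0000e-04,  2.9107e+00]), 'wrist_force': array([ 0.7997,  0.0778, -0.5062]), 'moment': array([ 0.0052, -0.0194, -0.0023]), 'grasp_force': np.float64(0.0), 'grip_width': np.float64(0.0854)}
scene 50.45535787549264 [ 0.989 -0.409  1.132] [0.01464777 0.         0.         0.         0.        ]
top 53.055173892568945 [0.348 0.014 1.55 ] [-0.06013407  0.          0.          0.          0.        ]
```

View pics/top0.png

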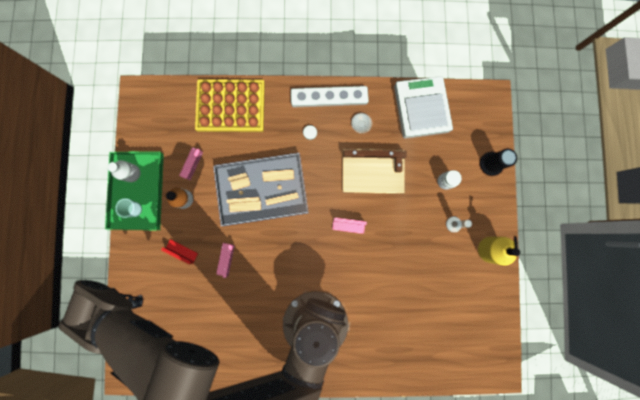

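View pics/scene0.png

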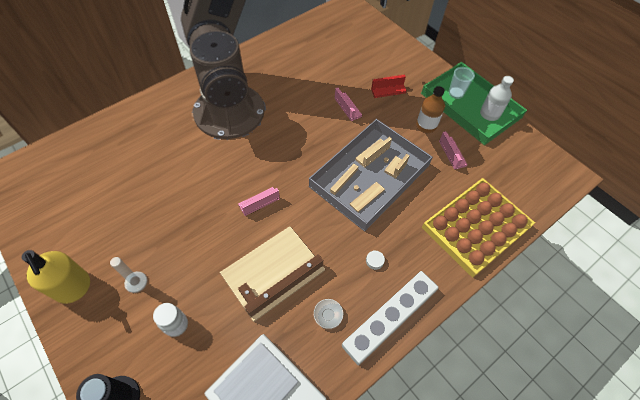

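Top view: tub at (262,188), jig at (374,174). Candidates in the tub: (244,203) tall, long; (238,181) short rail; (278,176) flat slat; (282,199) thin strip. Outside it, the pink/red look-alikes are at (190,162), (225,260), (349,226) and (180,251). Next: a close crop and measurement.

```bash
cat > m.py <<'E'
from h import *
d=np.load("top0.npz"); P=d["P"];f=d["f"]; s=np.load("scene0.npz")
a=cv2.resize(f[145:235,205:315],(660,540),interpolation=cv2.INTER_CUBIC); cv2.imwrite("pics/tub.png",a)
for nm,d in(("top",d),("scene",s)):
    P=d["P"];f=d["f"];hsv=cv2.cvtColor(f,cv2.COLOR_BGR2HSV)
    m=(hsv[...,0]>12)&(hsv[...,0]<30)&(hsv[...,1]>40)&(f[...,2]>150)&(P[...,2]>0.008)&(P[...,2]<.08)&(P[...,0]>.4)
    n,l,st,c=cv2.connectedComponentsWithStats(m.astype(np.uint8),connectivity=4)
    for i in range(1,n):
        if st[i,4]<30: continue
        q=P[l==i]; 
        for lo,hi in((.008,.03),(.03,.08)):
            k=q[(q[:,2]>lo)&(q[:,2]<hi)]
            if len(k)<20: continue
            (cx,cy),(w,h),an=cv2.minAreaRect(k[:,:2].astype(np.float32))
            print(nm,np.round(c[i]),len(k),"z",np.round(np.percentile(k[:,2],[5,50,95]),3),"c",round(cx,4),round(cy,4),"wh",round(w,3),round(h,3),"a",round(an,1))
E
python3 m.py
```

```text
top [232. 113.] 436 z [0.008 0.017 0.029] c 0.8367 0.3423 wh 0.205 0.27 a 0.3
top [232. 113.] 354 z [0.03  0.034 0.054] c 0.8387 0.3391 wh 0.199 0.263 a 0.2
top [216.  83.] 30 z [0.009 0.02  0.029] c 0.9385 0.3938 wh 0.051 0.075 a 34.2
top [216.  83.] 49 z [0.031 0.034 0.053] c 0.9131 0.3925 wh 0.05 0.083 a 1.0
top [240.  84.] 54 z [0.009 0.023 0.029] c 0.9161 0.298 wh 0.072 0.051 a 89.5
top [240.  84.] 55 z [0.03  0.034 0.051] c 0.9131 0.2985 wh 0.051 0.083 a 0.7
top [219.  96.] 26 z [0.008 0.011 0.025] c 0.8845 0.3829 wh 0.052 0.085 a 55.5
top [219.  96.] 68 z [0.032 0.041 0.06 ] c 0.8786 0.3826 wh 0.072 0.076 a 85.2
top [247. 100.] 24 z [0.034 0.043 0.051] c 0.85 0.2711 wh 0.03 0.031 a 18.8
top [211. 112.] 27 z [0.032 0.044 0.062] c 0.8109 0.409 wh 0.037 0.026 a 88.1
top [371. 175.] 2019 z [0.011 0.016 0.022] c 0.5682 -0.2209 wh 0.238 0.136 a 89.1
top [278. 175.] 304 z [0.009 0.015 0.02 ] c 0.5651 0.1482 wh 0.042 0.118 a 5.9
top [239. 181.] 173 z [0.011 0.017 0.024] c 0.5407 0.2962 wh 0.056 0.075 a 17.3
top [239. 181.] 84 z [0.035 0.053 0.06 ] c 0.5521 0.2965 wh 0.013 0.071 a 16.3
[... 428 characters left out ...]
2 0.016 0.02 ] c 0.5272 0.2902 wh 0.031 0.078 a 24.0
scene [396. 164.] 69 z [0.05  0.054 0.058] c 0.5526 0.2963 wh 0.012 0.069 a 17.6
scene [344. 177.] 200 z [0.02  0.024 0.027] c 0.473 0.1304 wh 0.019 0.127 a 14.0
scene [474. 231.] 724 z [0.01  0.026 0.03 ] c 0.8394 0.3388 wh 0.202 0.266 a 0.2
scene [474. 231.] 227 z [0.03  0.031 0.056] c 0.8403 0.3368 wh 0.2 0.263 a 0.2
scene [367. 196.] 395 z [0.011 0.014 0.018] c 0.5643 0.1456 wh 0.04 0.119 a 3.8
scene [267. 264.] 3267 z [0.012 0.016 0.019] c 0.562 -0.2251 wh 0.241 0.125 a 90.0
scene [267. 264.] 29 z [0.045 0.054 0.058] c 0.6092 -0.2331 wh 0.058 0.223 a 0.3
scene [287. 294.] 328 z [0.012 0.016 0.019] c 0.665 -0.2255 wh 0.238 0.012 a 89.4
```

View pics/tub.png

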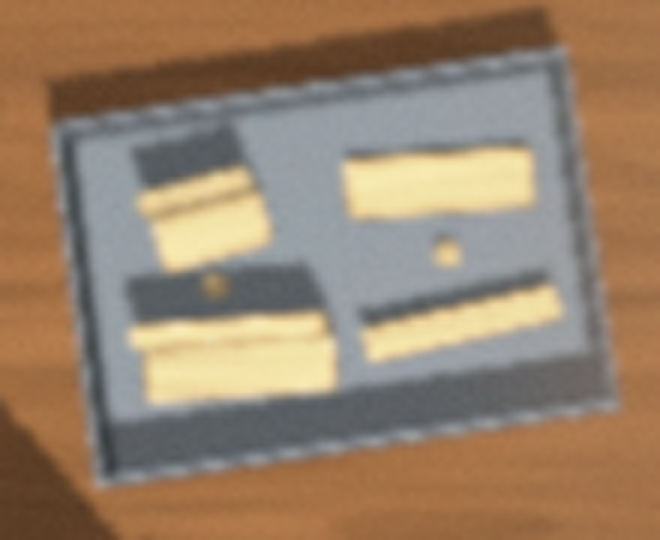

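The crop shows the long L rail at crop (240,360), which is image (244,204). It is about 121 mm long with its upright on the far side, z ≈ 55 mm. The short rail sits at (205,220), the slat at (440,180) and the strip at (460,325). I choose (244,204).

```bash
cat >> h.py <<'E'
from scipy.spatial.transform import Rotation as Ro
def tool():
    o=env.get_obs(); T=np.eye(4); T[:3,:3]=Ro.from_euler("xyz",o["eef_rot"]).as_matrix(); T[:3,3]=o["position"]; return T,o
def goal(p,yaw):
    T,o=tool(); d=T[:3,:3].T@(np.array(p)-T[:3,3])/.25
    dy=(yaw-o["eef_rot"][2]+np.pi)%(2*np.pi)-np.pi
    print("t",round(float(o["time_s"]),2),"pos",np.round(T[:3,3],4),"rpy",np.round(o["eef_rot"],4),"F",np.round(o["wrist_force"],1),"w",round(float(o["grip_width"]),4),"-> shift",np.round(d,4),"turn",round(-dy/np.pi,4),"rows>=",int(max(np.linalg.norm(d)*.25/.0417,abs(dy)/.125))+1)
E
python3 -c "
from h import *
goal([.465,.273,.2],np.pi/2+.086)"
```

```text
t 0.1 pos [0.1429 0.6082 0.2147] rpy [-3.1406e+00 -1.0000e-04  2.9108e+00] F [ 0.6  0.2 -0.2] w 0.0856 -> shift [-1.561  -1.0106  0.0596] turn 0.3992 rows>= 12
```

{"api": "carry_out", "payload": {
  "targets": [
    [[-0.13,-0.085,0,0.033,0.2],[-0.26,-0.17,0,0.067,0.4],[-0.39,-0.253,0,0.1,0.45],[-0.52,-0.337,0,0.133,0.45],[-0.65,-0.42,0,0.167,0.45],[-0.78,-0.505,0,0.2,0.45],[-0.9,-0.58,0,0.233,0.45],[-1.0,-0.65,0,0.267,0.45],[-1.0,-0.65,0,0.3,0.45],[-1.0,-0.65,0,0.333,0.45],[-1.0,-0.65,0,0.367,0.45],[-1.0,-0.65,0,0.399,0.45]]
  ]
}}

```text
time_s: 1.1
position: [0.3493, 0.3927, 0.215]
eef_rot: [-3.141, 0.0, 1.651]
wrist_force: [0.4, 0.2, -0.2]
grip_width: 0.047
grasp_force: 0.0
```

```bash
python3 -c "
from h import *
goal([.465,.273,.2],np.pi/2+.086)"
```

```text
t 1.1 pos [0.3493 0.3927 0.215 ] rpy [-3.1412e+00  2.0000e-04  1.6512e+00] F [ 0.4  0.2 -0.2] w 0.047 -> shift [-0.5145  0.4229  0.0599] turn -0.0018 rows>= 5
```

{"api": "carry_out", "payload": {
  "targets": [
    [[-0.1,0.084,0.01,0,0.45],[-0.2,0.168,0.02,0,0.45],[-0.3,0.252,0.03,0,0.45],[-0.4,0.336,0.04,0,0.45],[-0.514,0.423,0.06,-0.002,0.45],[-0.514,0.423,0.06,-0.002,0.45],[-0.514,0.423,0.06,-0.002,0.45]]
  ]
}}

```text
time_s: 1.68
position: [0.4663, 0.2729, 0.1996]
eef_rot: [-3.14, 0.0, 1.661]
wrist_force: [-0.9, -0.2, -0.4]
grip_width: 0.0472
grasp_force: 0.0
```

```bash
cat > wr.py <<'E'
from h import *
T,o=tool(); im,K=cam("wrist"); P=cloud(im,K,T@np.array(im["T_tool_cam"])); f=im["frame"]; cv2.imwrite("pics/w1.png",f)
hsv=cv2.cvtColor(f,cv2.COLOR_BGR2HSV); print(np.round(im["T_tool_cam"],3).tolist())
m=(hsv[...,0]>12)&(hsv[...,0]<30)&(hsv[...,1]>40)&(f[...,2]>150)
for lo,hi in((.045,.065),(.012,.022)):
    mm=m&(P[...,2]>lo)&(P[...,2]<hi); n,l,st,c=cv2.connectedComponentsWithStats(mm.astype(np.uint8))
    for i in range(1,n):
        if st[i,4]<300: continue
        k=P[l==i]; r=cv2.minAreaRect(k[:,:2].astype(np.float32)); print(np.round(c[i]),st[i,4],"z",np.round(np.median(k[:,2]),4),np.round(r[0],4),np.round(r[1],4),round(r[2],2))
goal([.465,.273,.066],np.pi/2+.086)
E
python3 wr.py
```

```text
[[-0.001, -0.955, -0.295, 0.077], [1.0, -0.0, -0.002, -0.001], [0.002, -0.295, 0.955, -0.158], [0.0, 0.0, 0.0, 1.0]]
[320. 172.] 1485 z 0.0545 [0.4643 0.2758] [0.0115 0.1194] 4.77
[411. 159.] 1031 z 0.0544 [0.5511 0.2998] [0.0127 0.069 ] 16.36
[299. 165.] 3101 z 0.0166 [0.4415 0.2741] [0.0315 0.1185] 4.22
[383. 156.] 1997 z 0.0165 [0.5303 0.2938] [0.0325 0.0695] 15.87
[563. 202.] 572 z 0.0171 [0.7383 0.2599] [0.0041 0.0968] 0.97
[397. 243.] 650 z 0.0143 [0.5599 0.1873] [0.0378 0.043 ] 4.27
t 1.73 pos [0.4656 0.2737 0.1998] rpy [-3.1406e+00  1.0000e-04  1.6620e+00] F [0.9 0.3 0.1] w 0.0469 -> shift [-0.0027 -0.0022  0.5354] turn 0.0017 rows>= 4
```

View pics/w1.png

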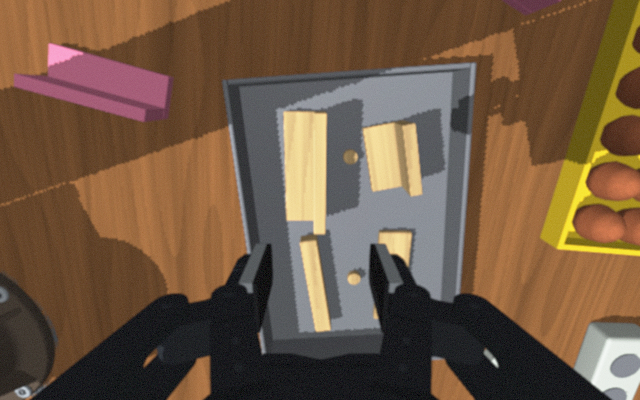

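Wrist view: the long rail lies at (305,170) with its upright towards +x, and the short rail is at (395,160). Descending for the grip near the top of the upright.

{"api": "carry_out", "payload": {
  "targets": [
    [[0,-0.004,0.12,0,0.45],[0.003,-0.004,0.25,0,0.45],[0.003,-0.004,0.37,0,0.45],[0.003,-0.004,0.46,0,0.45],[0.003,-0.004,0.51,0,0.45],[0.003,-0.004,0.534,0.002,0.45],[0.003,-0.004,0.534,0.002,0.6],[0.003,-0.004,0.534,0.002,0.9],[0.003,-0.004,0.534,0.002,1],[0.003,-0.004,0.534,0.002,1],[0.003,-0.004,0.534,0.002,1],[0.003,-0.004,0.534,0.002,1]]
  ]
}}

```text
time_s: 2.73
position: [0.4647, 0.2749, 0.0673]
eef_rot: [3.141, -0.0, 1.657]
wrist_force: [0.1, 0.5, -0.4]
grip_width: 0.0
grasp_force: 0.0
```

```bash
python3 -c "
from h import *
goal([.465,.273,.2],np.pi/2); print(env.get_obs()['grasp_force'])"
```

```text
t 2.73 pos [0.4647 0.2749 0.0673] rpy [ 3.1406e+00 -4.0000e-04  1.6573e+00] F [ 0.1  0.5 -0.4] w 0.0 -> shift [-0.0076  0.0009 -0.5307] turn 0.0275 rows>= 4
0.0
```

Run:
```python
from h import *
im,K=cam("scene"); f=im["frame"]; cv2.imwrite("pics/s2.png",cv2.resize(f[100:220,290:450],(800,600),interpolation=cv2.INTER_CUBIC))
```

```text
(no output)
```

View pics/s2.png

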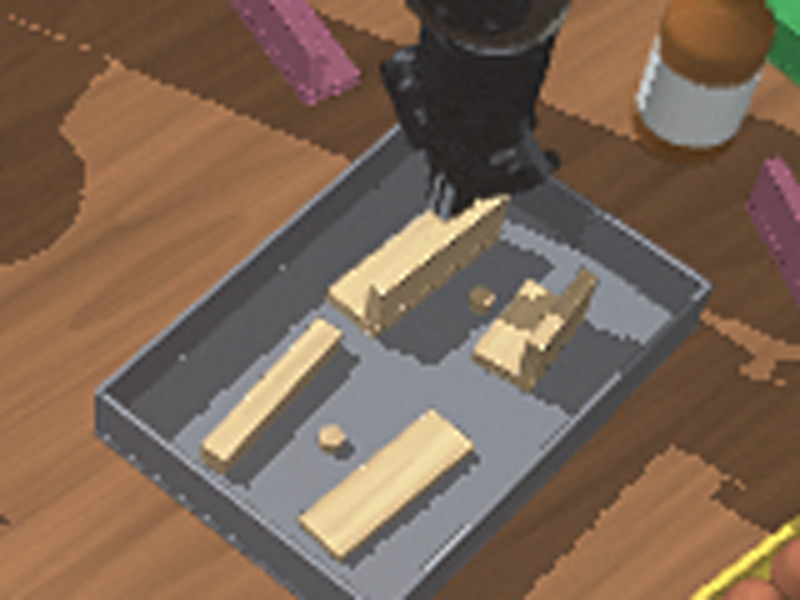

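The fingers closed above the upright at about crop (450,205) and the rail is untouched. Reopening and going 11 mm deeper.

{"api": "carry_out", "payload": {
  "targets": [
    [[0,0,-0.02,0,0.45],[0,0,-0.02,0,0.45],[0,0,-0.02,0,0.45],[0,0,-0.02,0,0.45],[0,0,0.02,0,0.45],[0,0,0.045,0,0.45],[0,0,0.045,0,0.6],[0,0,0.045,0,0.8],[0,0,0.045,0,1],[0,0,0.045,0,1],[0,0,0.045,0,1],[0,0,0.045,0,1]]
  ]
}}

```text
time_s: 3.78
position: [0.4646, 0.2749, 0.0556]
eef_rot: [3.141, -0.0, 1.657]
wrist_force: [0.1, 0.2, -0.4]
grip_width: 0.0001
grasp_force: 0.0
```

Run:
```python
from h import *
im,K=cam("scene"); f=im["frame"]; P=cloud(im,K); cv2.imwrite("pics/s3.png",cv2.resize(f[120:180,330:410],(800,600),interpolation=cv2.INTER_CUBIC))
hsv=cv2.cvtColor(f,cv2.COLOR_BGR2HSV); m=(hsv[...,0]>12)&(hsv[...,0]<30)&(hsv[...,1]>40)&(f[...,2]>120)&(abs(P[...,0]-.46)<.07)&(abs(P[...,1]-.275)<.08)
for lo,hi in((.012,.022),(.022,.045),(.047,.08)):
    k=P[m&(P[...,2]>lo)&(P[...,2]<hi)]
    if len(k)>5: r=cv2.minAreaRect(k[:,:2].astype(np.float32)); print(lo,len(k),np.median(k[:,2]),np.round(r[0],4),np.round(r[1],4),round(r[2],1), np.round(k[:,:2].min(0),3),np.round(k[:,:2].max(0),3))
d=(f.max(2)<70)&(P[...,2]>0.02)&(P[...,2]<.09)&(abs(P[...,0]-.46)<.1)&(abs(P[...,1]-.275)<.05)
k=P[d]; print(len(k)); k=k[np.argsort(k[:,2])][:60:4]; print(np.round(k,3))
```

```text
0.012 226 0.016196662065378065 [0.4804 0.2729] [0.1058 0.1173] 5.0 [0.425 0.21 ] [0.53 0.33]
0.022 47 0.029323002440664547 [0.47   0.2694] [0.1016 0.0696] 58.2 [0.464 0.212] [0.525 0.331]
0.047 81 0.0538255225373554 [0.4685 0.2646] [0.0175 0.103 ] 4.6 [0.459 0.213] [0.477 0.316]
20
[[0.377 0.325 0.022]
 [0.38  0.314 0.043]
 [0.389 0.253 0.046]
 [0.476 0.268 0.081]
 [0.478 0.273 0.089]]
```

View pics/s3.png

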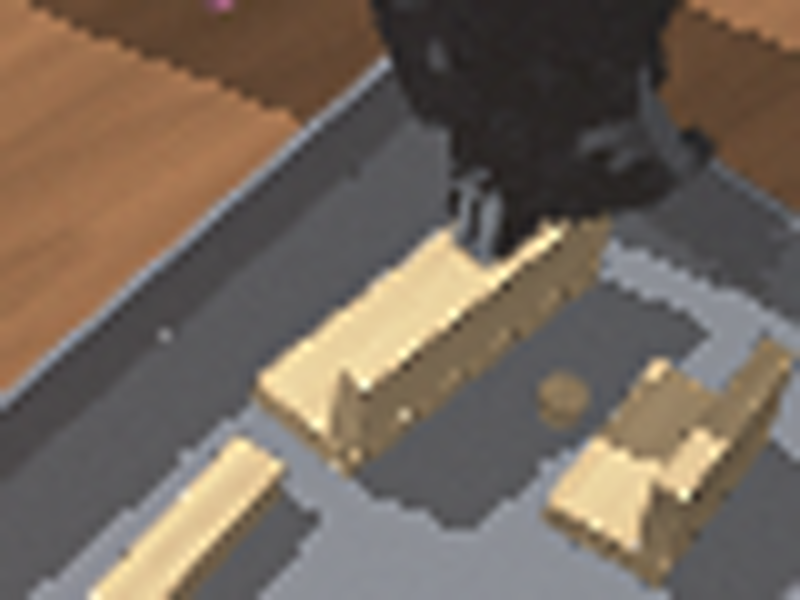

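Run:
```python
from h import *
im,K=cam("scene"); P=cloud(im,K); f=im["frame"]
for r in range(138,148): print(r,[ (np.round(P[r,c]*1000).astype(int).tolist(), int(f[r,c].max())) for c in (376,378,380)])
W=w2c(im)
for q in ([.4646,.2749,.0556],[.4646,.2749,.0366],[.468,.275,.055]): 
    p,_=cv2.projectPoints(np.array([q]),cv2.Rodrigues(W[:3,:3])[0],W[:3,3],K,np.array(im["D"])); print(q,p.ravel())
```

```text
138 [([458, 264, 101], 107), ([464, 266, 105], 43), ([473, 263, 116], 46)]
139 [([460, 262, 99], 107), ([468, 262, 107], 69), ([475, 263, 113], 41)]
140 [([462, 261, 97], 129), ([467, 264, 99], 106), ([473, 267, 103], 54)]
141 [([459, 266, 85], 127), ([468, 264, 96], 129), ([472, 269, 96], 47)]
142 [([463, 262, 87], 124), ([471, 262, 95], 129), ([473, 268, 93], 37)]
143 [([462, 264, 80], 96), ([471, 263, 90], 128), ([474, 268, 89], 37)]
144 [([463, 264, 76], 85), ([471, 264, 84], 122), ([477, 265, 89], 37)]
145 [([433, 304, 9], 193), ([472, 264, 79], 117), ([477, 267, 82], 63)]
146 [([440, 296, 17], 244), ([472, 264, 75], 139), ([465, 284, 52], 211)]
147 [([461, 270, 53], 237), ([465, 275, 53], 241), ([470, 279, 56], 255)]
[0.4646, 0.2749, 0.0556] [377.99401599 146.58665147]
[0.4646, 0.2749, 0.0366] [377.15566191 150.22081242]
[0.468, 0.275, 0.055] [378.71017161 147.36401048]
```

The image shows the shut fingertips at z ≈ 74 mm while the TCP reads 56 mm, so the tips are clearly above the rail. Going down about 26 mm with the fingers open and watching the force.

{"api": "carry_out", "payload": {
  "targets": [
    [[0,0.01,0,0,0.45],[0,0.01,0,0,0.45],[0,0.01,0,0,0.45],[0,0.01,0,0,0.45],[0,0.01,0.03,0,0.45],[0,0.01,0.06,0,0.45],[0,0.01,0.06,0,0.45]]
  ]
}}

```text
time_s: 4.47
position: [0.4664, 0.2747, 0.0388]
eef_rot: [-3.14, 0.001, 1.657]
wrist_force: [-0.4, 0.2, 0.0]
grip_width: 0.0471
grasp_force: 0.0
```

{"api": "carry_out", "payload": {
  "targets": [
    [[0,0,0.015,0,0.45],[0,0,0.03,0,0.45],[0,0,0.045,0,0.45],[0,0,0.045,0,0.45],[0,0,0.045,0,0.7],[0,0,0.045,0,0.9],[0,0,0.045,0,1],[0,0,0.045,0,1],[0,0,0.045,0,1],[0,0,0.045,0,1]]
  ]
}}

```text
time_s: 5.3
position: [0.4669, 0.2751, 0.0295]
eef_rot: [3.142, -0.0, 1.657]
wrist_force: [-2.7, -0.2, 5.8]
grip_width: 0.0103
grasp_force: 60.1
```

{"api": "carry_out", "payload": {
  "targets": [
    [[0,0,-0.02,0,1],[0,0,-0.06,0,1],[0,0,-0.12,0,1],[0,0,-0.2,0,1],[0,0,-0.3,0,1],[0,0,-0.4,0,1],[0,0,-0.5,0,1],[0,0,-0.56,0,1],[0,0,-0.56,0,1],[0,0,-0.56,0,1],[0,0,-0.56,0,1]]
  ]
}}

```text
time_s: 6.22
position: [0.4666, 0.2748, 0.1686]
eef_rot: [-3.141, 0.0, 1.657]
wrist_force: [-0.0, 1.0, -1.4]
grip_width: 0.0102
grasp_force: 59.2
```

```bash
cat > held.py <<'E'
from h import *
import sys
def look(n,pic=None):
    T,o=tool(); im,K=cam(n); P=cloud(im,K,T@np.array(im["T_tool_cam"]) if n=="wrist" else None); f=im["frame"]
    if pic: cv2.imwrite(pic,f)
    hsv=cv2.cvtColor(f,cv2.COLOR_BGR2HSV); m=(hsv[...,0]>12)&(hsv[...,0]<30)&(hsv[...,1]>35)&(f[...,2]>110)
    p=T[:3,3]; return P,m,f,p
if __name__=="__main__":
  for n in ("scene","top","wrist"):
    P,m,f,p=look(n,"pics/%s_%s.png"%(sys.argv[1],n))
    k=P[m&(abs(P[...,0]-p[0])<.08)&(abs(P[...,1]-p[1])<.1)&(P[...,2]>p[2]-.06)&(P[...,2]<p[2]+.05)&(P[...,2]>.06)]
    z=np.percentile(k[:,2],99) if len(k) else 0; h,e=np.histogram(k[:,2],12); print(n,len(k),np.round(z,4),h,np.round(e[[0,-1]],3))
    for lo,hi in((z-.012,z+.01),(z-.05,z-.03)):
        q=k[(k[:,2]>lo)&(k[:,2]<hi)]
        if len(q)>10: r=cv2.minAreaRect(q[:,:2].astype(np.float32)); print("  ",len(q),np.round(np.median(q[:,2]),4),np.round(r[0],4),np.round(r[1],4),round(r[2],1))
  goal([.63,-.245,.2],np.pi/2)
E
python3 held.py a
```

```text
scene 372 0.1954 [13 28 86 79 23 14 13 14 14 11 30 47] [0.143 0.197]
   88 0.1928 [0.4678 0.2716] [0.0146 0.1192] 3.7
   223 0.156 [0.4496 0.2687] [0.0478 0.1167] 4.7
top 103 0.1984 [ 1 13 29 24  2  0  1  5  2  3 11 12] [0.144 0.2  ]
   26 0.1945 [0.4714 0.2233] [0.0119 0.0225] 9.5
   68 0.157 [0.4481 0.2233] [0.0341 0.025 ] 6.5
wrist 13377 0.1947 [  34 7476  191    2   10   25    8 4535 1042   16   24   14] [0.145 0.218]
   5589 0.1933 [0.4591 0.2787] [0.0248 0.1133] 4.8
   7701 0.1562 [0.4472 0.2846] [0.0433 0.0997] 4.6
t 6.37 pos [0.4666 0.2749 0.1682] rpy [-3.1398e+00  6.0000e-04  1.6573e+00] F [ 0.6  0.3 -0.1] w 0.0099 -> shift [-2.1282  0.4711 -0.1271] turn 0.0275 rows>= 14
```

{"api": "carry_out", "payload": {
  "targets": [
    [[-0.08,0.02,-0.04,0.01,1],[-0.2,0.04,-0.08,0.02,1],[-0.34,0.07,-0.1,0.0275,1],[-0.48,0.1,-0.1,0.0275,1],[-0.62,0.13,-0.1,0.0275,1],[-0.76,0.16,-0.1,0.0275,1],[-0.88,0.18,-0.1,0.0275,1],[-0.95,0.2,-0.1,0.0275,1],[-0.95,0.2,-0.1,0.0275,1]]
  ]
}}

```text
time_s: 7.12
position: [0.5382, 0.0397, 0.1933]
eef_rot: [-3.141, 0.0, 1.568]
wrist_force: [0.2, 0.8, -1.4]
grip_width: 0.01
grasp_force: 59.2
```

{"api": "carry_out", "payload": {
  "targets": [
    [[-0.08,0.03,0,0,1],[-0.2,0.06,0,0,1],[-0.34,0.1,0,0,1],[-0.48,0.15,0,0,1],[-0.62,0.19,0,0,1],[-0.74,0.23,0,0,1],[-0.82,0.26,0,0,1],[-0.87,0.28,0,0,1],[-0.87,0.28,0,0,1],[-0.87,0.28,0,0,1]]
  ]
}}

```text
time_s: 7.95
position: [0.6071, -0.174, 0.1934]
eef_rot: [-3.14, -0.001, 1.571]
wrist_force: [-0.0, 0.4, -1.4]
grip_width: 0.01
grasp_force: 59.2
```

```bash
python3 held.py b
```

```text
scene 538 0.2215 [ 22  23 143  71  18  18  20  20  20  27  88  68] [0.169 0.223]
   183 0.2179 [ 0.6059 -0.1753] [0.0177 0.1203] 0.4
   263 0.1812 [ 0.5905 -0.1753] [0.0457 0.1201] 0.3
top 0 0 [0 0 0 0 0 0 0 0 0 0 0 0] [0. 1.]
wrist 13403 0.2204 [  75 3332 4343    5    4    6    7 2106 3473    5   31   16] [0.169 0.244]
   5587 0.2191 [ 0.602  -0.1684] [0.1134 0.0294] 85.2
   7745 0.1819 [ 0.5883 -0.1621] [0.1006 0.0438] 89.2
t 8.1 pos [ 0.6071 -0.1732  0.1941] rpy [-3.1412e+00 -5.0000e-04  1.5722e+00] F [ 0.1 -0.3 -1.8] w 0.01 -> shift [-0.2872  0.091  -0.0236] turn 0.0004 rows>= 2
```

View pics/b_wrist.png

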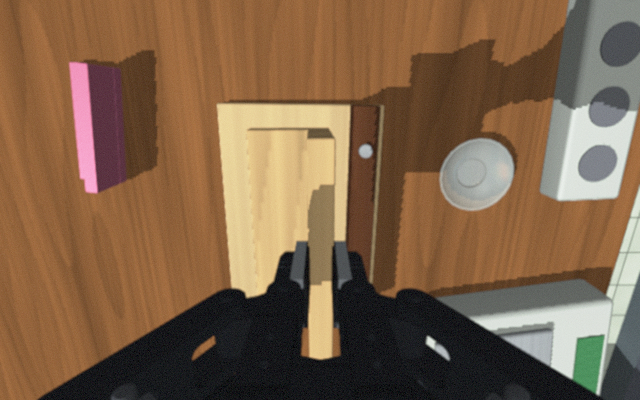

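Wrist view: the held rail fills the centre of the picture (320,200). The fence's dark bar is at (365,190), the board's +y edge is at row 104, and the dish is at (477,172). Measuring the fence and stop from the unobstructed first scene cloud.

Run:
```python
from h import *
for n in("scene0","top0"):
    d=np.load(n+".npz"); P=d["P"]; f=d["f"]
    R=(P[...,0]>.45)&(P[...,0]<.70)&(P[...,1]<-.08)&(P[...,1]>-.37)
    dark=R&(f.max(2)<130)
    for nm,lo,hi in(("fence",.050,.062),("stop",.039,.049)):
        k=P[dark&(P[...,2]>lo)&(P[...,2]<hi)]
        if len(k)<10: print(n,nm,len(k)); continue
        print(n,nm,len(k),"z",np.round(np.median(k[:,2]),4),"x",np.round(np.percentile(k[:,0],[1,5,50,95,99]),4),"y",np.round(np.percentile(k[:,1],[1,5,50,95,99]),4))
        if nm=="fence": r=cv2.minAreaRect(k[:,:2].astype(np.float32)); print("   ",np.round(r[0],4),np.round(r[1],4),round(r[2],2))
    # board light region edges
    b=R&(f[...,2]>150)&(abs(P[...,2]-.016)<.006); k=P[b]
    m=k[abs(k[:,0]-.56)<.02]; print(n,"board y",np.round(np.percentile(m[:,1],[0.5,99.5]),4))
    xs=[];ys=np.arange(-.33,-.11,.02)
    for y in ys: q=k[(abs(k[:,1]-y)<.01)&(k[:,0]<.645)]; xs.append([np.percentile(q[:,0],.7)] if len(q)>20 else [np.nan])
    xs=np.array(xs)[:,0]; ok=~np.isnan(xs); print("  near edge",np.round(xs,4),"slope",np.polyfit(ys[ok],xs[ok],1))
```

```text
scene0 fence 767 z 0.0556 x [0.6357 0.6375 0.649  0.6593 0.6604] y [-0.3421 -0.3337 -0.2324 -0.1181 -0.1084]
    [ 0.6481 -0.2243] [0.2398 0.0254] 89.04
scene0 stop 272 z 0.044 x [0.5816 0.5848 0.6249 0.6603 0.6611] y [-0.3416 -0.3298 -0.3112 -0.1374 -0.1141]
scene0 board y [-0.3429 -0.1064]
  near edge [0.5014 0.501  0.5013 0.5013 0.5018 0.5026 0.5021 0.5021 0.5029 0.5031
 0.5041 0.5028] slope [0.01124706 0.50468122]
top0 fence 347 z 0.056 x [0.6341 0.6356 0.647  0.6583 0.66  ] y [-0.3386 -0.3267 -0.2276 -0.1133 -0.1059]
    [ 0.6467 -0.2217] [0.2307 0.0807] 73.89
top0 stop 98 z 0.0442 x [0.5827 0.5865 0.6299 0.6471 0.6557] y [-0.3367 -0.3263 -0.3057 -0.116  -0.1027]
top0 board y [-0.3387 -0.1048]
  near edge [0.5017 0.5016 0.5014 0.4822 0.5011 0.5009 0.5009 0.501  0.5012 0.5046
 0.5041 0.5041] slope [0.02910237 0.50678934]
```

Run:
```python
from h import *
for n in("scene0","top0"):
    d=np.load(n+".npz"); P=d["P"]; f=d["f"].astype(int)
    m=(P[...,0]>.637)&(P[...,0]<.661)&(P[...,1]<-.1)&(P[...,1]>-.345)&(P[...,2]>.05)&(f[...,0]>110)
    c,l,st,cc=cv2.connectedComponentsWithStats(m.astype(np.uint8))
    for i in range(1,c): k=P[l==i]; print(n,st[i,4],np.round(np.median(k,0),4),"zmax",round(k[:,2].max(),4))
goal([.6272,-.238,.0505],np.pi/2-.013)
```

```text
scene0 17 [ 0.6477 -0.1451  0.0588] zmax 0.0636
scene0 18 [ 0.6467 -0.2856  0.0603] zmax 0.0647
top0 12 [ 0.6486 -0.1434  0.0574] zmax 0.0638
top0 9 [ 0.646  -0.2842  0.0601] zmax 0.0637
t 8.1 pos [ 0.6071 -0.1732  0.1941] rpy [-3.1412e+00 -5.0000e-04  1.5722e+00] F [ 0.1 -0.3 -1.8] w 0.01 -> shift [-0.2595  0.0801  0.5744] turn 0.0046 rows>= 4
```

{"api": "carry_out", "payload": {
  "targets": [
    [[-0.13,0.04,0.05,0.002,1],[-0.2595,0.08,0.15,0.0046,1],[-0.2595,0.08,0.28,0.0046,1],[-0.2595,0.08,0.4,0.0046,1],[-0.2595,0.08,0.48,0.0046,1],[-0.2595,0.08,0.53,0.0046,1],[-0.2595,0.08,0.57,0.0046,1],[-0.2595,0.08,0.57,0.0046,1],[-0.2595,0.08,0.57,0.0046,1]]
  ]
}}

```text
time_s: 8.85
position: [0.6279, -0.2393, 0.0524]
eef_rot: [3.141, 0.0, 1.557]
wrist_force: [0.5, 0.1, -1.1]
grip_width: 0.01
grasp_force: 59.2
```

```bash
cat > rail.py <<'E'
from held import *
P,m,f,p=look("scene")
k=P[m&(abs(P[...,0]-.6)<.06)&(abs(P[...,1]+.245)<.09)&(P[...,2]>.03)]
z=np.percentile(k[:,2],97); q=k[k[:,2]>z-.006]; r=cv2.minAreaRect(q[:,:2].astype(np.float32)); w=r[2] if r[1][0]<r[1][1] else r[2]-90
print("top z",round(np.median(q[:,2]),4),"n",len(q),"c",np.round(r[0],4),np.round(r[1],4),"yaw",round(np.radians(w),4),"y-range",np.round([q[:,1].min(),q[:,1].max()],4))
goal([.6312,-.2431,.0405],np.pi/2-.013)
E
python3 rail.py
```

```text
top z 0.4297 n 48 c [ 0.5749 -0.2148] [0.12  0.022] yaw -0.5337 y-range [-0.2701 -0.1592]
t 8.9 pos [ 0.6281 -0.2395  0.053 ] rpy [3.1399e+00 7.0000e-04 1.5569e+00] F [ 0.3  1.  -0.5] w 0.0101 -> shift [-0.0142  0.0126  0.05  ] turn -0.0003 rows>= 1
```

{"api": "carry_out", "payload": {
  "targets": [
    [[0,0,0.02,0,1],[0,0,0.036,0,1],[0,0,0.044,0,1],[0,0,0.05,0,1],[0,0,0.05,0,1],[0,0,0.05,0,1]]
  ]
}}

```text
time_s: 9.4
position: [0.6277, -0.2396, 0.0405]
eef_rot: [3.14, 0.0, 1.557]
wrist_force: [-2.8, 2.0, 8.6]
grip_width: 0.0098
grasp_force: 60.6
```

```bash
sed -i 's/(P\[...,2\]>.03)\]/(P[...,2]>.03)\&(P[...,2]<.085)]/' rail.py; python3 rail.py
```

```text
top z 0.0662 n 121 c [ 0.6268 -0.2403] [0.1193 0.017 ] yaw -0.0033 y-range [-0.3    -0.1807]
t 9.45 pos [ 0.6277 -0.2396  0.0406] rpy [3.1403e+00 4.0000e-04 1.5565e+00] F [-2.9  1.9 10. ] w 0.01 -> shift [-0.0137  0.0141  0.0003] turn -0.0004 rows>= 1
```

{"api": "carry_out", "payload": {
  "targets": [
    [[0,0,-0.004,0,1],[-0.006,0,-0.004,0,1],[-0.01,0,-0.004,0,1],[-0.014,0,-0.004,0,1],[-0.014,0,-0.004,0,1]]
  ]
}}

```text
time_s: 9.87
position: [0.6276, -0.243, 0.0406]
eef_rot: [3.141, -0.0, 1.556]
wrist_force: [-0.4, 1.8, 4.8]
grip_width: 0.0101
grasp_force: 60.1
```

{"api": "carry_out", "payload": {
  "targets": [
    [[0,0.006,0,0,1],[0,0.01,0,0,1],[0,0.012,0,0,1],[0,0.012,0,0,1]]
  ]
}}

```text
time_s: 10.2
position: [0.6291, -0.243, 0.0406]
eef_rot: [-3.139, -0.001, 1.557]
wrist_force: [-8.3, 3.5, 11.0]
grip_width: 0.0101
grasp_force: 61.2
```

{"api": "carry_out", "payload": {
  "targets": [
    [[-0.006,0,0,0,1],[-0.012,0,0,0,1],[-0.012,0,0,0,1],[-0.012,0,0,0,1]]
  ]
}}

```text
time_s: 10.53
position: [0.6291, -0.2438, 0.0406]
eef_rot: [-3.138, -0.004, 1.557]
wrist_force: [-7.8, 15.0, 13.0]
grip_width: 0.0102
grasp_force: 61.2
```

```bash
python3 rail.py
```

```text
top z 0.0658 n 139 c [ 0.6301 -0.2448] [0.1194 0.0136] yaw -0.0089 y-range [-0.3045 -0.1851]
t 10.58 pos [ 0.6291 -0.2438  0.0406] rpy [-3.1381 -0.0035  1.5568] F [-6.7 15.3 12.8] w 0.0099 -> shift [0.0029 0.0084 0.0003] turn -0.0003 rows>= 1
```

The rail is seated at the measured corner, with fence and stop reaction forces showing. Easing the side load, releasing and rising.

{"api": "carry_out", "payload": {
  "targets": [
    [[0.006,-0.004,-0.001,0,1],[0.007,-0.006,-0.003,0,1],[0.007,-0.006,-0.003,0,0.75],[0.007,-0.006,-0.003,0,0.6],[0.007,-0.006,-0.003,0,0.6],[0.007,-0.006,-0.003,0,0.6],[0.007,-0.006,-0.003,0,0.6]]
  ]
}}

```text
time_s: 11.17
position: [0.6289, -0.2446, 0.0408]
eef_rot: [3.142, 0.0, 1.556]
wrist_force: [-0.4, -0.2, 0.7]
grip_width: 0.0339
grasp_force: 0.0
```

```bash
python3 rail.py; python3 -c "
from h import *
print(env.get_obs()['joint_positions'])"
```

```text
top z 0.0655 n 124 c [ 0.6278 -0.2451] [0.1184 0.0129] yaw -0.015 y-range [-0.3044 -0.186 ]
t 11.22 pos [ 0.6288 -0.2446  0.0408] rpy [ 3.1416 -0.      1.5563] F [-0.3 -0.5 -0. ] w 0.0342 -> shift [0.0061 0.0094 0.0013] turn -0.0005 rows>= 1
[-4.68792180e-01  7.53065931e-01  1.57145248e+00  2.98273531e-05
  8.17077785e-01 -4.54278424e-01]
```

{"api": "carry_out", "payload": {
  "targets": [
    [[0,0,-0.04,0,0.6],[0,0,-0.12,0,0.6],[0,0,-0.24,0,0.7],[0,0,-0.36,0,0.8],[0,-0.02,-0.4,0.03,1],[0,-0.05,-0.4,0.065,1],[0,-0.08,-0.4,0.1,1],[0,-0.096,-0.4,0.135,1],[0,-0.096,-0.4,0.17,1],[0,-0.096,-0.4,0.205,1],[0,-0.096,-0.4,0.24,1],[0,-0.096,-0.4,0.275,1]]
  ]
}}

```text
time_s: 12.22
position: [0.6049, -0.2441, 0.1419]
eef_rot: [3.141, -0.0, 0.687]
wrist_force: [0.4, -0.1, -0.1]
grip_width: 0.0001
grasp_force: 0.0
```

{"api": "carry_out", "payload": {
  "targets": [
    [[0,0,0,0.035,1],[0,0,0,0.07,1],[0,0,0,0.105,1],[0,0,0,0.14,1],[0,0,0,0.175,1],[0,0,0,0.21,1],[0,0,0,0.225,1],[0,0,0,0.225,1]]
  ]
}}

```text
time_s: 12.88
position: [0.6049, -0.2441, 0.1417]
eef_rot: [3.141, -0.001, -0.016]
wrist_force: [0.3, -0.9, 0.4]
grip_width: -0.0001
grasp_force: 0.0
```

```bash
python3 rail.py
python3 - <<'E'
from h import *
goal([.605,-.245,.05],-.013)
im,K=cam("scene"); f=im["frame"]; P=cloud(im,K); p=tool()[1]["position"]
# gripper points near TCP, extents by height
k=P[(f.max(2)<150)&(abs(P[...,0]-p[0])<.08)&(abs(P[...,1]-p[1])<.1)&(P[...,2]>p[2]-.03)&(P[...,2]<.32)]-p
for z in np.arange(-.03,.12,.01):
    q=k[(k[:,2]>=z)&(k[:,2]<z+.01)]
    if len(q)>3: print(round(z,3),len(q),"x",np.round([q[:,0].min(),q[:,0].max()],3),"y",np.round([q[:,1].min(),q[:,1].max()],3))
cv2.imwrite("pics/s4.png",cv2.resize(f[190:320,200:360],(800,600),interpolation=cv2.INTER_CUBIC))
E
```

```text
top z 0.0656 n 181 c [ 0.6279 -0.2448] [0.1194 0.0131] yaw -0.0128 y-range [-0.3045 -0.1852]
t 12.93 pos [ 0.6049 -0.2441  0.1416] rpy [ 3.1414e+00 -5.0000e-04 -1.3200e-02] F [-0.1  0.2  0.2] w 0.0 -> shift [ 0.105  -0.0054  0.4045] turn -0.5001 rows>= 13
t 12.93 pos [ 0.6049 -0.2441  0.1416] rpy [ 3.1414e+00 -5.0000e-04 -1.3200e-02] F [-0.1  0.2  0.2] w 0.0 -> shift [3.000e-04 3.600e-03 3.664e-01] turn -0.0001 rows>= 3
0.02 14 x [-0.     0.012] y [-0.014  0.011]
0.03 16 x [0.002 0.012] y [-0.014  0.011]
0.04 14 x [0.005 0.011] y [-0.014  0.012]
0.05 14 x [0.004 0.013] y [-0.031  0.005]
0.06 54 x [-0.008  0.015] y [-0.031  0.035]
0.07 59 x [-0.008  0.013] y [-0.041  0.037]
0.08 59 x [-0.004  0.018] y [-0.05  0.05]
0.09 55 x [0.003 0.019] y [-0.061  0.053]
0.1 119 x [-0.013  0.018] y [-0.062  0.059]
0.11 77 x [-0.012  0.02 ] y [-0.06   0.059]
```

View pics/s4.png

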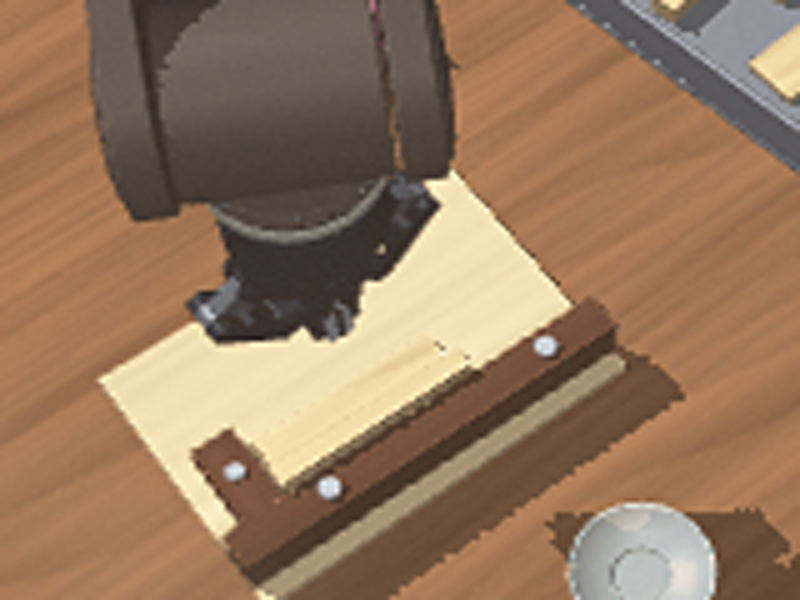

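The picture shows the rail at crop (370,410), end against the stop at (240,455), about 2 mm short of the fence. The shut fingers are above it. Descending in front of the upright, then pushing.

{"api": "carry_out", "payload": {
  "targets": [
    [[0,0.003,0.1,0,1],[0,0.003,0.22,0,1],[0,0.003,0.33,0,1],[0,0.003,0.42,0,1],[0,0.003,0.47,0,1],[0,0.003,0.494,0,1],[0,0.003,0.505,0,1],[0,0.003,0.505,0,1],[0,0.003,0.505,0,1]]
  ]
}}

```text
time_s: 13.73
position: [0.6054, -0.245, 0.0159]
eef_rot: [3.141, -0.002, -0.014]
wrist_force: [0.3, -0.6, -0.5]
grip_width: 0.0001
grasp_force: 0.0
```

{"api": "carry_out", "payload": {
  "targets": [
    [[0.006,0,0,0,1],[0.012,0,0,0,1],[0.018,0,0,0,1],[0.024,0,0,0,1],[0.03,0,0,0,1],[0.036,0,0,0,1],[0.036,0,0,0,1],[0.036,0,0,0,1]]
  ]
}}

```text
time_s: 14.4
position: [0.6118, -0.2448, 0.0149]
eef_rot: [-3.14, 0.004, -0.014]
wrist_force: [-14.5, -0.5, 9.0]
grip_width: 0.0
grasp_force: 7.1
```

```bash
python3 rail.py
```

```text
top z 0.0659 n 195 c [ 0.6298 -0.2443] [0.119  0.0141] yaw -0.0124 y-range [-0.3038 -0.1849]
t 14.45 pos [ 0.6118 -0.2448  0.0149] rpy [-3.1404  0.0044 -0.0143] F [-13.6  -0.7  10.5] w -0.0003 -> shift [ 0.0771 -0.008  -0.1026] turn -0.5004 rows>= 13
```

{"api": "carry_out", "payload": {
  "targets": [
    [[0,0,0.006,0,1],[0,0,0.01,0,1],[0,0,0.01,0,1],[0,0,0.01,0,1]]
  ]
}}

```text
time_s: 14.78
position: [0.6118, -0.2446, 0.0123]
eef_rot: [-3.14, 0.004, -0.014]
wrist_force: [-13.6, -0.5, 8.4]
grip_width: -0.0
grasp_force: 6.9
```

```bash
python3 rail.py
```

```text
top z 0.0661 n 170 c [ 0.6297 -0.2448] [0.1179 0.0134] yaw -0.0171 y-range [-0.3037 -0.1858]
t 14.83 pos [ 0.6118 -0.2446  0.0123] rpy [-3.1402  0.0044 -0.0143] F [-13.9  -0.3   8.6] w 0.0003 -> shift [ 0.0772 -0.0075 -0.113 ] turn -0.5004 rows>= 13
```

{"api": "carry_out", "payload": {
  "targets": [
    [[0,0,0.006,0,1],[0,0,0.012,0,1],[0,0,0.018,0,1],[0,0,0.024,0,1],[0,0,0.024,0,1],[0,0,0.024,0,1]]
  ]
}}

```text
time_s: 15.33
position: [0.6119, -0.2448, 0.0117]
eef_rot: [-3.141, 0.003, -0.014]
wrist_force: [-31.3, 6.7, 60.9]
grip_width: 0.0
grasp_force: 37.9
```

```bash
python3 rail.py
```

```text
top z 0.0662 n 163 c [ 0.6297 -0.2445] [0.1185 0.013 ] yaw -0.0106 y-range [-0.3037 -0.1853]
t 15.38 pos [ 0.6119 -0.2448  0.0117] rpy [-3.1414e+00  2.6000e-03 -1.4000e-02] F [-31.    7.   60.9] w 0.0002 -> shift [ 0.0769 -0.0077 -0.1153] turn -0.5003 rows>= 13
```

Firm contact on the flat leg, but harder than needed. Easing to about 20–25 N.

{"api": "carry_out", "payload": {
  "targets": [
    [[0,0,-0.005,0,1],[0,0,-0.01,0,1],[0,0,-0.014,0,1],[0,0,-0.014,0,1],[0,0,-0.014,0,1],[0,0,-0.014,0,1],[0,0,-0.014,0,1],[0,0,-0.014,0,1]]
  ]
}}

```text
time_s: 16.05
position: [0.6118, -0.2447, 0.0119]
eef_rot: [-3.141, 0.004, -0.014]
wrist_force: [-20.8, 2.8, 27.9]
grip_width: 0.0002
grasp_force: 25.3
```

```bash
python3 rail.py; python3 rail.py
```

```text
top z 0.0658 n 178 c [ 0.63   -0.2444] [0.1178 0.0137] yaw -0.0034 y-range [-0.3033 -0.1855]
t 16.1 pos [ 0.6118 -0.2447  0.0119] rpy [-3.1407  0.0037 -0.0141] F [-20.3   1.9  28. ] w -0.0001 -> shift [ 0.077  -0.0076 -0.1148] turn -0.5004 rows>= 13
top z 0.0663 n 154 c [ 0.6297 -0.2453] [0.1178 0.0125] yaw -0.0015 y-range [-0.3042 -0.1864]
t 16.15 pos [ 0.6118 -0.2447  0.0119] rpy [-3.1407  0.0038 -0.0141] F [-20.5   2.1  27.8] w -0.0003 -> shift [ 0.077  -0.0075 -0.1148] turn -0.5003 rows>= 13
```

```bash
python3 -c "
from h import *
print(env.job_done())"
```

```text
the job is handed in; nothing more can be done
None
```

The long rail is seated in the jig corner, the shut fingers are still pushing it back (about 20 N) and down (about 28 N), and the job is handed in at 16 s; the hand-in call returned no verdict.

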